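Hold back the glass polisher's belt tensioner

TASK

The glass polisher needs a new drive belt: lift the wire guard off the drive unit and hang it gently astride the drying rail, let go of it there, then push the idler on the sprung tensioner arm back until it is well past its click and keep it there. Finish while still holding the tensioner back with the fingers, because it springs out if you let go; leave the bowl, the wrench and the tumbler near by where they are.

Things in the scene. Friction and masses are not known exactly. Their poses are not given: they have to be found in the camera images.
- drive: Drive unit of a glass polisher, fixed; place and yaw vary. Grey base plate 12 thick. Origin on the table. In its own x, y (mm): plate x -120..160, y -110..110; aluminium gearmotor x 78..152, y -5..95, its pulley up to z 84; flanged pulley radius 30 at (-80, 68), up to z 54; low block 12 x 30 at (66, -42), top z 32; tensioner pivot (0, 62). Its +x is the way the tensioner is pushed back.
- pivot (a point): Vertical pivot axis of the tensioner arm, at z 24. The flat steel arm (top face z 28) swings level about it; the idler stands on its free end, 110 mm from this axis.
- tension_angle (a joint): Angle of the sprung arm, rad. 0 = at rest: from the pivot it points along the drive's -y, turned 0.33 rad towards the drive's -x. It grows as the idler is pushed to the drive's +x (counter-clockwise from above); 0.66 = hard stop. The click is passed at 0.33. Push needed at the idler: 5 N at rest, some 8 to 9 N just before the click, about 5 N after it, 9 N at the stop.
- pawl: Brass pawl slider, 14 x 16 x 10, on the base plate beside the pivot. It rides 2.5 mm outward over its tooth and in again as the arm goes through the click. It does not latch: let go, the spring brings the arm back to 0. Not to be touched. Origin at its centre.
- tensioner: The tensioner: the flat steel arm with, on its free end, the idler, an upright black cylinder of diameter 24 from z 29 to z 81 above the table, a thin stud on top to z 86. The idler is what to push. Origin: on the pivot axis at z 24.
- idler_mid (a point): Middle of the idler's axis, z 55 above the table.
- guard: Loose steel wire guard, about 0.2 kg, standing over the idler on the base plate at the start, its y within 0.12 rad of the drive's. Two gable-shaped hoops of 8 mm wire, 80 apart along its y: legs 96 apart at the foot, 44 apart at 80 high, roof peak (wire centre) 94 up. A bar joins the feet on each side; ends open. Origin: centre of its footprint at the underside. Same after a half turn.
- guard_handle (a point): Middle of the guard's round handle bar: diameter 12, 80 long, along the guard's y axis, 128 mm above the guard's origin, on a riser above each roof peak with a free gap of 24 below it.
- guard_seat (a point): Middle of the guard just under its roof peaks, 84 mm above its origin and 44 below the handle bar. With the guard hung on the rail this point lies about 2 mm above the rail's axis.
- rail: Steel drying rail, fixed; place and yaw vary, left or right of the drive. A round bar, diameter 12, length 240, along its own y axis, axis 170 above the table, on a post (diameter 16, foot 70 wide) at each end. Origin on the table under the bar's middle.
- rail_mid (a point): Middle of the rail bar's axis, 170 mm above the table.
- bowl: White china bowl, 90 wide at the rim, 50 high (bystander).
- wrench: Steel open-ended wrench lying flat, 150 long; origin at its middle (bystander).
- tumbler: Clear glass tumbler, 62 wide, 95 high (bystander).
Mind the look-alikes: they are no part of the job. Leave any pink or purple look-alike of the guard alone.

How it is judged:
By the outcome, as a careful person would: the job done as asked, in the order asked, and still so for the second after the job is handed in, while the arm keeps its last pose, push and grip.
It also fails if it takes over 59 s, if anything falls off the work surface, if the arm or the gripper's body presses on something with over 40 N, if the wrist force passes 120 N, or if a joint passes its speed limit or range.

ROBOT

A 6-joint arm with a two-finger parallel gripper is mounted at the origin on the work surface. World frame = base frame: x ahead of the robot, y to its left, z up, the work surface at z = 0. Lengths are in m, angles in degrees, forces in N, time in s.
With the tool pointing down it reaches from about 0.325 to 0.9 m from the base axis. Payload 6.1 kg.
Tool frame: the origin (TCP) lies midway between the tips of the shut fingers; the grasp point (between the pads) lies 19 mm behind it (env.pinch_z is the distance from the TCP to the grasp point, in m); z points along the fingers, y is the line along which they close (so a half turn about z gives the same grasp; the last joint's range is limited). The gripper opens to 87 mm and grips with 3 to 60 N. Pads are 19 mm wide; open, the fingers measure 117 mm over their backs; the gripper's body (75 mm by 190 mm) begins 51 mm behind the grasp point.
Start: joints at [-76.152, 12.628, 87.462, -0, 79.91, -7.225], TCP at [0.225, -0.583, 0.223] pointing down, gripper open.
Joint ranges: [-170.65, 170.65], [-52.31, 119.04], [5.05, 147.46], [-71.25, 251.25], [11.57, 151.72], [-153.62, 153.62]. Speed limits (degrees/s): [147.25, 147.25, 172.46, 180, 180, 180].

INTERFACE

Orientations are given as [roll, pitch, yaw] about the fixed x, y, z axes, in that order (R = Rz(yaw) Ry(pitch) Rx(roll)).
In Python, from cell import env gives the robot as it stands.
- The arm moves only by the shell command python3 -m handwheel 'ROWS' [OPENING] [FORCE]. ROWS is JSON, a list of rows, each an object with "dp": the shift along the tool's x, y, z in cm, a list of three; "twist": the turn, a rotation vector about the tool's x, y, z in degrees, a list of three. In form: [{"dp": [tx, ty, tz], "twist": [wx, wy, wz]}, ...]. A call has 1 to 8 rows; each row is the pose to reach, as a shift and turn from the pose commanded when the call began, along the tool's axes at that moment; what a row does not reach only later rows make up. A row lasts 1/10 s, in which the tool goes at most 50 mm and 8.59 degrees, less where a joint would pass 70% of its speed; a pose out of reach is approached as far as the arm can. A call with a gripper value outside its range is refused whole. OPENING is the opening, from 0 (shut) to 1 (fully open), set as the call begins (- or left out, the last holds). The fingers move at their own pace and stop on an object; FORCE is the grip in N (left out, the last holds). Time passes only in rows, so rows that repeat a pose let the fingers close. It gives the time, the measured TCP pose, the force, the opening and the grip force at its end, in the units of the state.
- env.observe(): the state, without advancing time (a new reading comes with each control period).
- env.grab_frame(name): name is "scene" or "side" or "wrist"; returns (picture, depth): 480x640x3 uint8, blue, green, red; 480x640 float32, m along the optical axis (not along the pixel's ray), 0 where there is no reading.
- env.calibration(name): a dict with "fx", "fy", "cx", "cy" (pixels), "k1" (the pictures are not rectified: a ray, as slopes to the right and down, at radius r is drawn at 1 + k1 r^2 times it, then the intrinsics apply), "pose" (4x4, takes a point from camera to world coordinates); the wrist camera has in their place "T_tool_cam" (4x4, takes a point from camera to tool coordinates, whose origin is the TCP and whose axes are the flange's). Camera axes: x right, y down, z forward; pixel columns grow to the right and rows downward; lengths in m; the calibration is good to about 2 mm. A picture is of the moment at which its call begins: read the wrist's pose just before it. calibration takes no time and is no camera call.
- env.finish_job(): hands the job in; it is judged then, once.
The state is a dict: "t": time; "joint_positions": joint angles; "joint_velocities": joint speeds; "effort": joint torques, N m; "position": TCP position; "ee_rot": TCP orientation; "force": force on the tool from outside, world axes, zero at the start; "torque": the same for the moment, N m; "finger_gap": opening from 0.0 (shut) to 1.0 (fully open); "finger_force": force on a finger pad.
Only numpy, scipy, OpenCV 4.12 (cv2) and the standard library are available. Lean on these libraries where they do the work, as an engineer would, in place of code of your own. Each camera call takes 0.05 s, during which the arm holds its last target. There are 200 camera calls.

## Working session

There is one attempt and no reset: what is moved stays moved. The work goes in short steps, Python scripts to look and compute and a shell command to move; the robot and the scene stay as the last step left them, time stands still between calls to the robot, and variables do not carry over. Pictures are saved under pics/ and viewed, at most 10 in all, crops included, and the job is handed in when it is done.

```bash
ls; mkdir -p pics; cat > h.py <<'E'
import numpy as np, cv2
from cell import env
from scipy.spatial.transform import Rotation as R
def grab(n):
    s=env.observe(); im,d=env.grab_frame(n); c=env.calibration(n)
    if 'pose' in c: T=np.array(c['pose'])
    else:
        W=np.eye(4); W[:3,:3]=R.from_euler('xyz',s['ee_rot'],degrees=True).as_matrix(); W[:3,3]=s['position']; T=W@np.array(c['T_tool_cam'])
    return im,d,c,T
def ray(c,T,uv):
    p=np.atleast_2d(np.array(uv,float)); K=np.array([[c['fx'],0,c['cx']],[0,c['fy'],c['cy']],[0,0,1.]])
    n=cv2.undistortPoints(p[:,None],K,np.array([c['k1'],0,0,0.]))[:,0]
    return np.c_[n,np.ones(len(n))], T
def onz(c,T,uv,z):
    r,_=ray(c,T,uv); w=r@T[:3,:3].T; o=T[:3,3]
    return o+w*((z-o[2])/w[:,2])[:,None]
def atd(c,T,uv,d):
    r,_=ray(c,T,uv); p=np.atleast_2d(np.array(uv)).astype(int); dd=d[p[:,1],p[:,0]]
    return (r*dd[:,None])@T[:3,:3].T+T[:3,3]
def cloud(d,c,T,step=1):
    v,u=np.mgrid[0:480:step,0:640:step]; uv=np.c_[u.ravel(),v.ravel()]
    return atd(c,T,uv,d),uv
E
python3 - <<'E'
from h import *
print(env.observe())
for n in ('scene','side'):
    im,d,c,T=grab(n); cv2.imwrite(f'pics/{n}0.png',im); np.savez(f'{n}0.npz',im=im,d=d,T=T); print(n,c['fx'],c['k1'],T.round(3).tolist())
E
```

```text
pics
{'t': 0.0, 'joint_positions': array([-7.61520186e+01,  1.26770828e+01,  8.75264510e+01,  5.80495441e-04,
        7.99113419e+01, -7.22477762e+00]), 'joint_velocities': array([ 0.04084906,  0.03606229,  0.02093406,  0.0122691 , -0.02252971,
        0.02479645]), 'effort': array([-5.50908662e-04, -4.94607210e+01, -3.87383544e+01,  6.97979238e-02,
        5.71812491e-02, -1.71417655e-04]), 'position': array([ 0.22456924, -0.58257986,  0.22141103]), 'ee_rot': array([-1.79886108e+02, -1.50137992e-02,  2.10726419e+01]), 'force': array([-0.7669782 , -0.11194269,  0.61606341]), 'torque': array([ 0.0105549 , -0.00922524,  0.0375258 ]), 'finger_force': 0.0, 'finger_gap': 1.00121094235649}
scene 518.0985371822072 -0.0614516893090462 [[0.777, 0.516, -0.361, 0.918], [0.63, -0.644, 0.434, -0.434], [-0.009, -0.565, -0.825, 0.956], [0.0, 0.0, 0.0, 1.0]]
side 576.2773403611963 -0.10581027666070365 [[-0.708, -0.364, 0.606, -0.062], [-0.706, 0.384, -0.594, 0.593], [-0.016, -0.848, -0.529, 0.649], [0.0, 0.0, 0.0, 1.0]]
```

View pics/scene0.png

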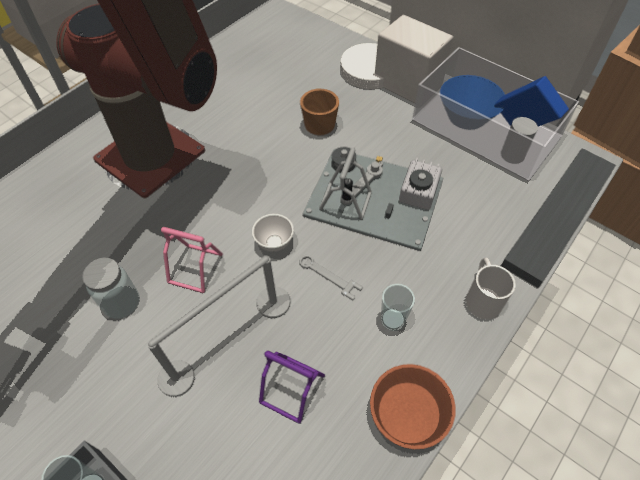

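View pics/side0.png

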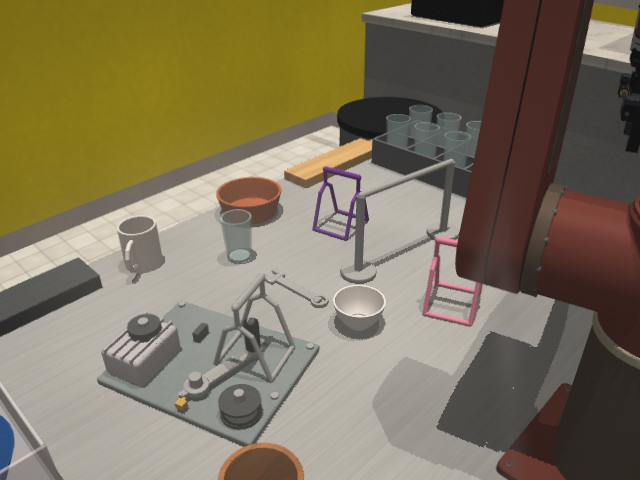

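The scene view shows the drive plate with corners near (335,150), (441,170), (425,244) and (305,213). The grey guard stands over the idler at (350,180), and the rail bar runs from (155,347) to (268,263). The pink guard (190,260) and purple guard (290,385) are look-alikes. The side view agrees: guard handle from (236,307) to (265,280), rail from (360,195) to (450,163).

```bash
python3 - <<'E'
from h import *
for n in ('scene','side'):
    z=np.load(n+'0.npz'); c=env.calibration(n); P,uv=cloud(z['d'],c,z['T']); im=z['im'].reshape(-1,3).astype(int)
    ok=z['d'].ravel()>0; print(n)
    cor={'scene':[(333,149),(441,170),(425,244),(305,213)],'side':[(180,303),(318,348),(245,438),(102,379)]}[n]
    print('corners',onz(c,z['T'],cor,.012)[:,:2].round(4).tolist())
    ends={'scene':[(154,346),(267,262)],'side':[(361,196),(449,163)]}[n]
    print('rail rays',onz(c,z['T'],ends,.17)[:,:2].round(4).tolist(), 'depth',atd(c,z['T'],ends,z['d']).round(3).tolist())
    he={'scene':[(340,179),(353,153)],'side':[(236,307),(264,280)]}[n]
    print('handle rays',onz(c,z['T'],he,.14)[:,:2].round(4).tolist(),'depth',atd(c,z['T'],he,z['d']).round(3).tolist())
    # cloud fits
    ctr=np.mean(onz(c,z['T'],cor,.012),0)
    near=ok&(np.hypot(*(P[:,:2]-ctr[:2]).T)<.22)
    m=near&(P[:,2]>.007)&(P[:,2]<.017); r=cv2.minAreaRect(P[m][:,:2].astype(np.float32)*1000); print('plate',m.sum(),r)
    m=near&(P[:,2]>.125)&(P[:,2]<.16)
    def line(Q):
        q=Q.mean(0); w=np.linalg.svd(Q-q,full_matrices=False)[2][0]; t=(Q-q)@w
        mid=q+w*(t.min()+t.max())/2
        print(len(Q),'mid',mid.round(4),'dir',w.round(3),'len',np.ptp(t).round(3),'zq',np.percentile(Q[:,2],[5,50,95]).round(4))
    print('handle');line(P[m])
    A=onz(c,z['T'],ends,.17); e=A[1]-A[0]; L=np.linalg.norm(e[:2]); s=((P-A[0])@e)/L**2; off=np.abs((P[:,0]-A[0,0])*e[1]-(P[:,1]-A[0,1])*e[0])/L
    m=ok&(off<.02)&(s>-.15)&(s<1.15)&(P[:,2]>.155)&(P[:,2]<.185); print('rail');line(P[m])
E
```

```text
scene
corners [[0.3626, 0.2945], [0.6107, 0.4037], [0.6967, 0.1956], [0.4369, 0.0964]]
rail rays [[0.4993, -0.3536], [0.5348, -0.1189]] depth [[0.499, -0.354, 0.17], [0.537, -0.12, 0.173]]
handle rays [[0.5021, 0.1374], [0.4789, 0.2133]] depth [[0.498, 0.143, 0.131], [0.482, 0.209, 0.145]]
plate 5804 ((528.4805297851562, 239.19979858398438), (281.58990478515625, 222.72982788085938), 18.812768936157227)
handle
195 mid [0.4878 0.181  0.1432] dir [ 0.363 -0.931 -0.032] len 0.089 zq [0.132  0.1443 0.1471]
rail
1128 mid [ 0.5129 -0.2347  0.1732] dir [-0.146 -0.989 -0.002] len 0.255 zq [0.1644 0.1743 0.1774]
side
corners [[0.6858, 0.1911], [0.4258, 0.1023], [0.3715, 0.3001], [0.6141, 0.3858]]
rail rays [[0.5252, -0.1114], [0.4901, -0.3405]] depth [[0.525, -0.111, 0.171], [0.488, -0.337, 0.172]]
handle rays [[0.4703, 0.2211], [0.4907, 0.1506]] depth [[0.467, 0.223, 0.143], [0.643, 0.029, -0.0]]
plate 10818 ((526.107666015625, 243.2967529296875), (280.9447021484375, 222.56021118164062), 18.861690521240234)
handle
432 mid [0.4832 0.1861 0.1417] dir [-0.361  0.932 -0.028] len 0.089 zq [0.1292 0.1433 0.1463]
rail
732 mid [ 0.5068 -0.2317  0.1707] dir [0.152 0.988 0.   ] len 0.259 zq [0.1598 0.1719 0.176 ]
```

```bash
cat >> h.py <<'E'
def go(x,y,z,yaw,s=None):
    s=s or env.observe(); M=R.from_euler('xyz',s['ee_rot'],degrees=True)
    dp=M.inv().apply(np.array([x,y,z])-s['position'])*100
    tw=(M.inv()*R.from_euler('xyz',[180,0,yaw],degrees=True)).as_rotvec(degrees=True)
    print('dp',dp.round(2),'twist',tw.round(2),'t',round(s['t'],2))
E
python3 - <<'E'
from h import *
print(np.array(env.calibration('wrist')['T_tool_cam']).round(3), env.pinch_z)
go(.50,-.233,.33,81.4)
E
```

```text
[[-0.    -0.963 -0.27   0.073]
 [ 1.    -0.    -0.001 -0.   ]
 [ 0.    -0.27   0.963 -0.162]
 [ 0.     0.     0.     1.   ]] 0.0187
dp [ 38.27 -22.74 -10.8 ] twist [-8.000e-02 -6.000e-02 -6.033e+01] t 0.1
```

```bash
python3 -m handwheel '[{"dp":[5,-2,-8],"twist":[0,0,-8]},{"dp":[9,-5,-10.8],"twist":[0,0,-16]},{"dp":[14,-8,-10.8],"twist":[0,0,-24]},{"dp":[18,-10.7,-10.8],"twist":[0,0,-32]},{"dp":[22,-13,-10.8],"twist":[0,0,-40]},{"dp":[26,-15.5,-10.8],"twist":[0,0,-48]},{"dp":[30,-18,-10.8],"twist":[0,0,-55]},{"dp":[34,-20.2,-10.8],"twist":[0,0,-60.3]}]' 1; python3 -m handwheel '[{"dp":[-1,-4.7,0],"twist":[0,0,0]},{"dp":[-1,-4.7,0],"twist":[0,0,0]},{"dp":[-1,-4.7,0],"twist":[0,0,0]}]'
python3 - <<'E'
from h import *
im,d,c,T=grab('wrist'); cv2.imwrite('pics/w1.png',im); np.savez('w1.npz',im=im,d=d,T=T)
go(.4855,.1835,.27,111.2)
E
```

```text
t: 0.9
position: [0.4486, -0.2973, 0.3302]
ee_rot: [-180.0, -0.0, 81.6]
force: [0.6, -0.1, -0.5]
finger_gap: 0.997
finger_force: 0.0
t: 1.2
position: [0.3998, -0.3016, 0.3301]
ee_rot: [180.0, 0.0, 81.4]
force: [-0.5, -0.6, -0.5]
finger_gap: 1.002
finger_force: 0.0
dp [49.32  1.11  6.02] twist [  0.03   0.03 -29.89] t 1.25
```

View pics/w1.png

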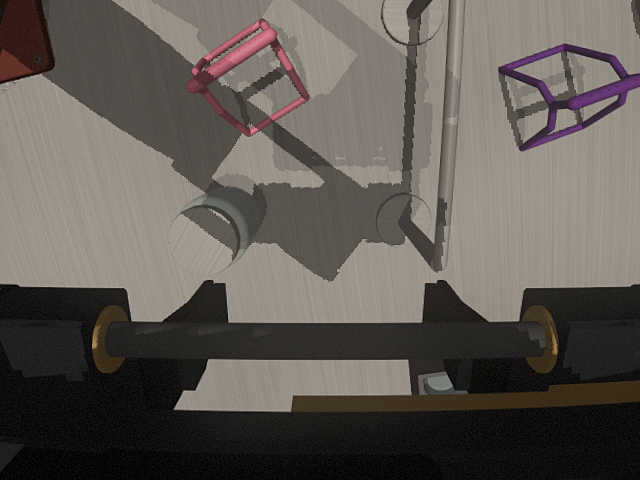

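The wrist view shows the rail running from its near end (440,262) up to (457,0), with pink and purple guards on either side. I'll measure the rail line from this view and go on to the drive, seeing the handle before grasping.

```bash
python3 - <<'E'
from h import *
z=np.load('w1.npz'); c=env.calibration('wrist'); T=z['T']; P,uv=cloud(z['d'],c,T)
m=(P[:,2]>.171)&(P[:,2]<.182)&(uv[:,0]>400)&(uv[:,0]<500)&(uv[:,1]<280); Q=P[m]
print(m.sum(),np.percentile(P[(P[:,2]>.15)&(P[:,2]<.19)&(uv[:,0]>400)&(uv[:,0]<500)&(uv[:,1]<270)][:,2],[5,50,95]))
# per-row centre of rail pixels
rows=[(uv[m&(uv[:,1]==v)][:,0].mean(),v) for v in range(5,250,5) if (m&(uv[:,1]==v)).sum()>3]
W=onz(c,T,rows,.174); vx,vy,x0,y0=cv2.fitLine(W[:,:2].astype(np.float32),cv2.DIST_HUBER,0,.01,.01).ravel()
print('yaw',np.degrees(np.arctan2(vx,vy)),'x at y=-.233',x0+vx/vy*(-.233-y0),W[[0,-1]].round(4).tolist(), 'ends',onz(c,T,[(440,266)],.17))
E
python3 -m handwheel '[{"dp":[5,0,0],"twist":[0,0,-4]},{"dp":[10,0,0],"twist":[0,0,-8]},{"dp":[15,0,0],"twist":[0,0,-12]},{"dp":[20,0.5,0],"twist":[0,0,-16]},{"dp":[25,0.5,0],"twist":[0,0,-20]},{"dp":[30,0.8,2],"twist":[0,0,-24]},{"dp":[35,1,4],"twist":[0,0,-27]},{"dp":[39.3,1.1,5],"twist":[0,0,-29.9]}]'
python3 - <<'E'
from h import *
im,d,c,T=grab('wrist'); cv2.imwrite('pics/w2.png',im); np.savez('w2.npz',im=im,d=d,T=T)
go(.4855,.1835,.27,111.2)
E
```

```text
3853 [0.16938251 0.17433685 0.17611645]
yaw 8.631636 x at y=-.233 0.5073232 [[0.5192, -0.1529, 0.174], [0.4922, -0.334, 0.174]] ends [[ 0.49063559 -0.35381605  0.17      ]]
t: 2.05
position: [0.4701, 0.0836, 0.28]
ee_rot: [180.0, 0.0, 111.2]
force: [1.0, -0.5, 0.4]
finger_gap: 1.0
finger_force: 0.0
dp [8.05 4.93 0.83] twist [-0.02 -0.35  0.43] t 2.1
```

View pics/w2.png

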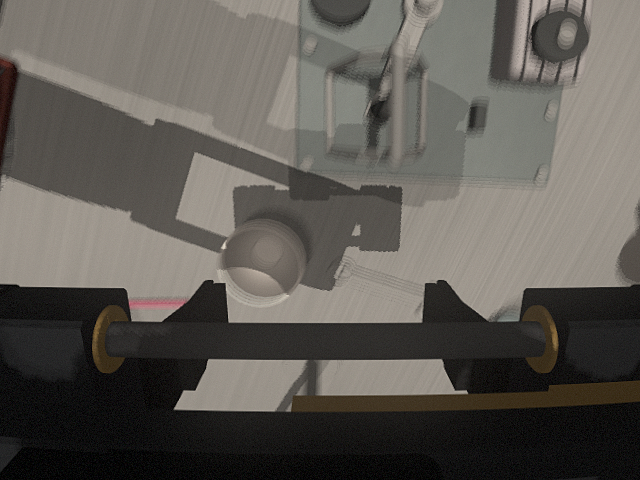

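The drive and guard are seen at (395,100), bowl at (262,265); the picture is motion-blurred, so I'll settle and measure again.

```bash
python3 -m handwheel '[{"dp":[0,0,0],"twist":[0,0,0]},{"dp":[0,0,0],"twist":[0,0,0]},{"dp":[0,0,0],"twist":[0,0,0]}]'
cat > m.py <<'E'
from h import *
im,d,c,T=grab('wrist'); cv2.imwrite('pics/w3.png',im); np.savez('w3.npz',im=im,d=d,T=T)
P,uv=cloud(d,c,T)
near=(np.hypot(P[:,0]-.4855,P[:,1]-.1835)<.07)&(d.ravel()>0)&(uv[:,1]<270)
m=near&(P[:,2]>.135)&(P[:,2]<.152)
r=cv2.minAreaRect(P[m][:,:2].astype(np.float32)*1000); print('handle',m.sum(),r,np.percentile(P[m][:,2],[5,50,95]).round(4))
vx,vy,x0,y0=cv2.fitLine(P[m][:,:2].astype(np.float32),cv2.DIST_HUBER,0,.01,.01).ravel(); print('yaw y',np.degrees(np.arctan2(-vx*np.sign(vy),abs(vy))),x0,y0)
m=(uv[:,1]<260)&(P[:,2]>.007)&(P[:,2]<.017)&(np.hypot(P[:,0]-.527,P[:,1]-.241)<.2); print('plate',cv2.minAreaRect(P[m][:,:2].astype(np.float32)*1000))
go(.4855,.1835,.27,111.2)
E
python3 m.py
```

```text
t: 2.4
position: [0.4701, 0.0812, 0.2814]
ee_rot: [179.9, 0.0, 111.1]
force: [-0.2, -1.0, 0.0]
finger_gap: 1.0
finger_force: 0.0
handle 2098 ((484.115478515625, 184.33657836914062), (12.317073822021484, 90.6050796508789), 22.015565872192383) [0.1408 0.1443 0.1461]
yaw y 21.872396 0.48327 0.18508714
plate ((530.7660522460938, 226.21621704101562), (280.8243713378906, 187.07435607910156), 19.17424774169922)
dp [8.99 5.12 1.14] twist [ 0.06  0.04 -0.12] t 2.45
```

```bash
python3 - <<'E'
from h import *
go(.484,.1845,.1225,111.9)
E
```

```text
dp [ 9.15  5.   15.89] twist [ 0.06  0.04 -0.82] t 2.45
```

```bash
python3 -m handwheel '[{"dp":[4,2.5,0],"twist":[0,0,-0.8]},{"dp":[8,4.5,2],"twist":[0,0,-0.8]},{"dp":[9.15,5,4],"twist":[0,0,-0.8]},{"dp":[9.15,5,7],"twist":[0,0,-0.8]},{"dp":[9.15,5,10],"twist":[0,0,-0.8]},{"dp":[9.15,5,13],"twist":[0,0,-0.8]},{"dp":[9.15,5,15],"twist":[0,0,-0.8]},{"dp":[9.15,5,15.9],"twist":[0,0,-0.8]}]'
python3 -m handwheel '[{"dp":[0,0,0],"twist":[0,0,0]},{"dp":[0,0,0],"twist":[0,0,0]},{"dp":[0,0,0],"twist":[0,0,0]}]'
python3 -m handwheel '[{"dp":[0,0,0],"twist":[0,0,0]},{"dp":[0,0,0],"twist":[0,0,0]},{"dp":[0,0,0],"twist":[0,0,0]},{"dp":[0,0,0],"twist":[0,0,0]},{"dp":[0,0,0],"twist":[0,0,0]},{"dp":[0,0,0],"twist":[0,0,0]},{"dp":[0,0,0],"twist":[0,0,0]},{"dp":[0,0,0],"twist":[0,0,0]}]' 0 25
```

```text
t: 3.25
position: [0.4821, 0.1845, 0.1199]
ee_rot: [-179.8, -0.0, 111.9]
force: [-0.2, -1.8, 0.4]
finger_gap: 1.002
finger_force: 0.0
t: 3.55
position: [0.4842, 0.1862, 0.1235]
ee_rot: [179.8, 0.0, 112.0]
force: [0.5, 0.4, 0.0]
finger_gap: 0.999
finger_force: 0.0
t: 4.35
position: [0.4828, 0.1863, 0.1217]
ee_rot: [-180.0, -0.0, 112.1]
force: [0.3, -0.4, -1.5]
finger_gap: 0.359
finger_force: 0.0
```

Still closing; wait, then lift.

```bash
python3 -m handwheel '[{"dp":[0,0,0],"twist":[0,0,0]},{"dp":[0,0,0],"twist":[0,0,0]},{"dp":[0,0,0],"twist":[0,0,0]},{"dp":[0,0,0],"twist":[0,0,0]},{"dp":[0,0,0],"twist":[0,0,0]},{"dp":[0,0,0],"twist":[0,0,0]}]' 
python3 -m handwheel '[{"dp":[0,0,-1],"twist":[0,0,0]},{"dp":[0,0,-2.5],"twist":[0,0,0]},{"dp":[0,0,-5],"twist":[0,0,0]},{"dp":[0,0,-8],"twist":[0,0,0]},{"dp":[0,0,-11],"twist":[0,0,0]},{"dp":[0,0,-15],"twist":[0,0,0]},{"dp":[0,0,-19],"twist":[0,0,0]},{"dp":[0,0,-20],"twist":[0,0,0]}]'
python3 -m handwheel '[{"dp":[0,0,0],"twist":[0,0,0]},{"dp":[0,0,0],"twist":[0,0,0]},{"dp":[0,0,0],"twist":[0,0,0]}]'
python3 - <<'E'
from h import *
im,d,c,T=grab('scene'); im2=grab('side')[0]; cv2.imwrite('pics/lift.png',np.hstack([im[:400,200:520],im2[0:400,120:440]]))
go(.508,-.234,.325,81.4)
E
```

```text
t: 4.95
position: [0.4829, 0.1863, 0.1218]
ee_rot: [180.0, -0.0, 112.1]
force: [1.5, 0.4, 0.4]
finger_gap: 0.129
finger_force: 25.0
t: 5.75
position: [0.4848, 0.1867, 0.3288]
ee_rot: [179.4, 0.1, 112.1]
force: [0.3, 0.3, -1.3]
finger_gap: 0.129
finger_force: 25.0
t: 6.05
position: [0.4817, 0.186, 0.3192]
ee_rot: [-179.8, -0.0, 112.1]
force: [-0.5, 1.3, -2.6]
finger_gap: 0.126
finger_force: 25.0
dp [-39.91 -13.37  -0.52] twist [-2.100e-01  2.000e-02  3.067e+01] t 6.15
```

View pics/lift.png

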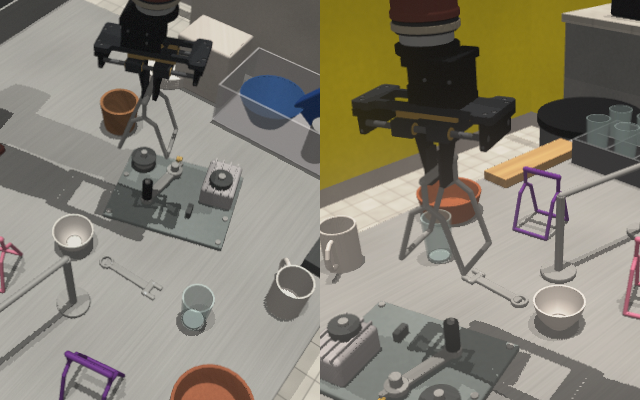

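The guard hangs level in the fingers, and the idler stands free at scene (347,188). Next I carry it over the rail.

```bash
python3 -m handwheel '[{"dp":[-2,-0.7,-0.5],"twist":[0,0,2]},{"dp":[-6,-2,-0.7],"twist":[0,0,5]},{"dp":[-10,-3.4,-0.7],"twist":[0,0,8]},{"dp":[-14,-4.7,-0.7],"twist":[0,0,11]},{"dp":[-18,-6,-0.7],"twist":[0,0,14]},{"dp":[-22,-7.4,-0.7],"twist":[0,0,17]},{"dp":[-26,-8.7,-0.7],"twist":[0,0,20]},{"dp":[-29,-9.7,-0.7],"twist":[0,0,23]}]'
python3 - <<'E'
from h import *
go(.508,-.234,.325,81.4)
E
```

```text
t: 6.95
position: [0.5013, -0.1213, 0.3275]
ee_rot: [-179.9, -0.0, 88.9]
force: [0.8, 0.1, -2.4]
finger_gap: 0.125
finger_force: 25.0
dp [-11.25   0.89   0.24] twist [-0.11 -0.    7.47] t 6.95
```

```bash
python3 -m handwheel '[{"dp":[-3,0.2,0],"twist":[0,0,2]},{"dp":[-6,0.5,0],"twist":[0,0,4]},{"dp":[-9,0.7,0],"twist":[0,0,6]},{"dp":[-10.5,0.9,0],"twist":[0,0,7]},{"dp":[-11.2,0.9,0],"twist":[0,0,7.5]},{"dp":[-11.2,0.9,0],"twist":[0,0,7.5]},{"dp":[-11.2,0.9,0],"twist":[0,0,7.5]},{"dp":[-11.2,0.9,0],"twist":[0,0,7.5]}]'
python3 - <<'E'
from h import *
im,d,c,T=grab('scene'); im2,d2,c2,T2=grab('side'); cv2.imwrite('pics/over.png',np.hstack([im[100:480,80:400],im2[0:380,260:580]]))
s=env.observe()
for n,c,T,dd in(('scene',c,T,d),('side',c2,T2,d2)):
    P,uv=cloud(dd,c,T); 
    for lo,hi,nm in((.205,.225,'feet'),(.171,.18,'rail'),(.34,.352,'handle')):
        m=(dd.ravel()>0)&(P[:,2]>lo)&(P[:,2]<hi)&(abs(P[:,0]-.508)<.08)&(abs(P[:,1]+.234)<.12)
        if m.sum()>10: print(n,nm,m.sum(),cv2.minAreaRect(P[m][:,:2].astype(np.float32)*1000))
go(.508,-.234,.325,81.4)
E
```

```text
t: 7.75
position: [0.5093, -0.2298, 0.3289]
ee_rot: [180.0, -0.0, 81.7]
force: [-0.0, -0.7, -1.3]
finger_gap: 0.126
finger_force: 25.0
scene feet 86 ((512.313720703125, -237.35916137695312), (84.23721313476562, 104.18387603759766), 84.19790649414062)
scene rail 813 ((511.54071044921875, -233.95455932617188), (243.27540588378906, 13.850815773010254), 81.469970703125)
scene handle 100 ((506.6509704589844, -265.1564636230469), (28.650205612182617, 11.290502548217773), 80.7555160522461)
side feet 170 ((510.4093017578125, -229.94451904296875), (84.05783081054688, 105.62137603759766), 82.71980285644531)
side rail 402 ((508.5528869628906, -234.0529327392578), (241.87229919433594, 13.620274543762207), 81.60489654541016)
side handle 251 ((505.8555603027344, -227.62384033203125), (87.575927734375, 31.350086212158203), 65.27725219726562)
dp [-0.41 -0.07  0.4 ] twist [ 0.02 -0.    0.26] t 7.85
```

View pics/over.png

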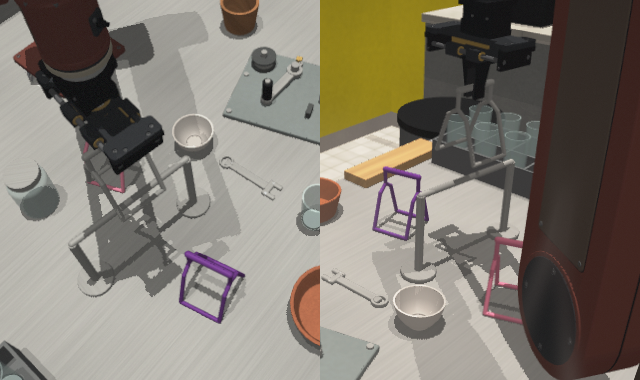

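The guard's feet straddle the rail, centred to about 1–2 mm in both views, so I lower it to just above the seat.

```bash
python3 -m handwheel '[{"dp":[-0.2,-0.1,1],"twist":[0,0,0.4]},{"dp":[-0.4,-0.1,3],"twist":[0,0,0.4]},{"dp":[-0.4,-0.1,5],"twist":[0,0,0.4]},{"dp":[-0.4,-0.1,7],"twist":[0,0,0.4]},{"dp":[-0.4,-0.1,9],"twist":[0,0,0.4]},{"dp":[-0.4,-0.1,10.5],"twist":[0,0,0.4]},{"dp":[-0.4,-0.1,11.5],"twist":[0,0,0.4]},{"dp":[-0.4,-0.1,12],"twist":[0,0,0.4]}]'
python3 -m handwheel '[{"dp":[0,0,0],"twist":[0,0,0]},{"dp":[0,0,0],"twist":[0,0,0]},{"dp":[0,0,0.3],"twist":[0,0,0]},{"dp":[0,0,0.4],"twist":[0,0,0]},{"dp":[0,0,0.5],"twist":[0,0,0]},{"dp":[0,0,0.6],"twist":[0,0,0]},{"dp":[0,0,0.6],"twist":[0,0,0]},{"dp":[0,0,0.6],"twist":[0,0,0]}]'
```

```text
t: 8.65
position: [0.5071, -0.2346, 0.2076]
ee_rot: [-179.9, -0.0, 81.2]
force: [-0.0, -0.4, -2.3]
finger_gap: 0.129
finger_force: 25.0
t: 9.45
position: [0.5075, -0.2349, 0.2027]
ee_rot: [-180.0, -0.0, 81.2]
force: [-0.0, 0.2, -1.5]
finger_gap: 0.127
finger_force: 25.0
```

```bash
python3 -m handwheel '[{"dp":[0,0,0.1],"twist":[0,0,0]},{"dp":[0,0,0.2],"twist":[0,0,0]},{"dp":[0,0,0.3],"twist":[0,0,0]},{"dp":[0,0,0.3],"twist":[0,0,0]},{"dp":[0,0,0.3],"twist":[0,0,0]},{"dp":[0,0,0.3],"twist":[0,0,0]}]'
python3 -m handwheel '[{"dp":[0,0,0.1],"twist":[0,0,0]},{"dp":[0,0,0.1],"twist":[0,0,0]},{"dp":[0,0,0.1],"twist":[0,0,0]},{"dp":[0,0,0.1],"twist":[0,0,0]}]'
python3 -m handwheel '[{"dp":[0,0,0.1],"twist":[0,0,0]},{"dp":[0,0,0.1],"twist":[0,0,0]},{"dp":[0,0,0.1],"twist":[0,0,0]},{"dp":[0,0,0.1],"twist":[0,0,0]}]'
```

```text
t: 10.05
position: [0.5075, -0.2349, 0.1998]
ee_rot: [180.0, 0.0, 81.2]
force: [0.5, 0.3, -2.0]
finger_gap: 0.126
finger_force: 25.0
t: 10.45
position: [0.5075, -0.2349, 0.1988]
ee_rot: [-180.0, -0.0, 81.2]
force: [-0.1, 0.7, -2.2]
finger_gap: 0.124
finger_force: 25.0
t: 10.85
position: [0.5076, -0.2349, 0.1978]
ee_rot: [180.0, 0.0, 81.2]
force: [-0.2, 0.4, -1.7]
finger_gap: 0.127
finger_force: 25.0
```

```bash
for i in 1 ; do python3 -m handwheel '[{"dp":[0,0,0.1],"twist":[0,0,0]},{"dp":[0,0,0.1],"twist":[0,0,0]},{"dp":[0,0,0.1],"twist":[0,0,0]}]'; done
python3 - <<'E'
from h import *
for n,w in(('scene',(120,200)),('side',(300,200))):
    im,d,c,T=grab(n);P,uv=cloud(d,c,T);m=(d.ravel()>0)&(abs(P[:,0]-.508)<.08)&(abs(P[:,1]+.234)<.06)&(P[:,2]>.07)&(P[:,2]<.13)
    print(n,m.sum(),np.percentile(P[m][:,2],[1,5]).round(4) if m.sum() else '')
E
python3 -m handwheel '[{"dp":[0,0,0.1],"twist":[0,0,0]},{"dp":[0,0,0.1],"twist":[0,0,0]},{"dp":[0,0,0.1],"twist":[0,0,0]}]'
```

```text
t: 11.15
position: [0.5078, -0.235, 0.1972]
ee_rot: [180.0, 0.0, 81.2]
force: [-0.1, 0.4, 0.4]
finger_gap: 0.128
finger_force: 25.0
scene 345 [0.0911 0.0923]
side 511 [0.0888 0.0901]
t: 11.55
position: [0.5081, -0.2352, 0.1968]
ee_rot: [179.9, 0.0, 81.2]
force: [-0.0, 0.1, 5.2]
finger_gap: 0.123
finger_force: 25.0
```

Contact on the rail. I relieve the pressure slightly and open.

```bash
python3 -m handwheel '[{"dp":[0,0,-0.07],"twist":[0,0,0]},{"dp":[0,0,-0.07],"twist":[0,0,0]}]'
python3 -m handwheel '[{"dp":[0,0,-0.07],"twist":[0,0,0]},{"dp":[0,0,0],"twist":[0,0,0]},{"dp":[0,0,0],"twist":[0,0,0]},{"dp":[0,0,0],"twist":[0,0,0]},{"dp":[0,0,0],"twist":[0,0,0]},{"dp":[0,0,0],"twist":[0,0,0]},{"dp":[0,0,0],"twist":[0,0,0]},{"dp":[0,0,0],"twist":[0,0,0]}]' 0.6
python3 -m handwheel '[{"dp":[0,0,-0.5],"twist":[0,0,0]},{"dp":[0,0,-1.5],"twist":[0,0,0]},{"dp":[0,0,-3],"twist":[0,0,0]},{"dp":[0,0,-5],"twist":[0,0,0]},{"dp":[0,0,-8],"twist":[0,0,0]},{"dp":[0,0,-11],"twist":[0,0,0]},{"dp":[0,0,-11],"twist":[0,0,0]},{"dp":[0,0,-11],"twist":[0,0,0]}]'
python3 - <<'E'
from h import *
im,d,c,T=grab('scene'); im2,d2,c2,T2=grab('side'); cv2.imwrite('pics/hung.png',np.hstack([im[100:480,80:400],im2[0:380,260:580]]))
# idler target: rest pose from plate
o=np.array([.5084,.2348]); a=np.radians(18.8); Rm=np.array([[np.cos(a),-np.sin(a)],[np.sin(a),np.cos(a)]])
f=lambda th:o+Rm@np.array([110*np.sin(th-.33),62-110*np.cos(th-.33)])/1000
print([f(t).round(4) for t in(0,.2,.33,.45,.55)])
for n,c,T,dd in(('scene',c,T,d),('side',c2,T2,d2)):
    P,uv=cloud(dd,c,T); m=(dd.ravel()>0)&(P[:,2]>.079)&(P[:,2]<.09)&(np.hypot(P[:,0]-f(0)[0],P[:,1]-f(0)[1])<.025)
    print(n,m.sum(),P[m].mean(0).round(4),cv2.minAreaRect(P[m][:,:2].astype(np.float32)*1000))
go(*f(0),.30,108.8)
E
```

```text
t: 11.75
position: [0.5079, -0.2351, 0.1969]
ee_rot: [179.9, 0.0, 81.2]
force: [2.2, -0.6, 3.2]
finger_gap: 0.124
finger_force: 25.0
t: 12.55
position: [0.5075, -0.2348, 0.1964]
ee_rot: [-180.0, -0.0, 81.2]
force: [0.1, -0.4, 0.0]
finger_gap: 0.591
finger_force: 0.0
t: 13.35
position: [0.5081, -0.2353, 0.3086]
ee_rot: [179.8, 0.1, 81.2]
force: [-0.6, -0.3, -0.6]
finger_gap: 0.6
finger_force: 0.0
[array([0.4882, 0.1835]), array([0.5101, 0.1856]), array([0.5239, 0.1894]), array([0.5361, 0.1944]), array([0.5457, 0.1996])]
scene 72 [0.4898 0.1809 0.0828] ((489.6388244628906, 181.26937866210938), (22.262840270996094, 23.526853561401367), 37.01914596557617)
side 126 [0.4859 0.1873 0.082 ] ((486.0865783691406, 187.79454040527344), (21.444345474243164, 22.367752075195312), 49.01856994628906)
dp [41.03 -8.29  0.62] twist [ -0.05  -0.04 -27.63] t 13.45
```

View pics/hung.png

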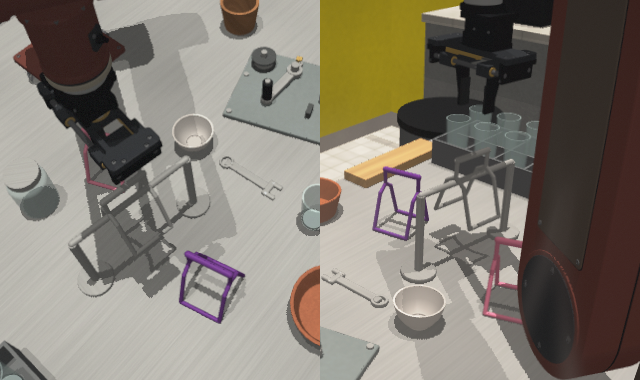

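The guard hangs astride the rail by itself and the fingers are clear. The idler, from both views at about (0.488, 0.184), agrees with the plate geometry. Next I move over it.

```bash
python3 -m handwheel '[{"dp":[4,-0.8,0],"twist":[0,0,-3]},{"dp":[9,-1.8,0],"twist":[0,0,-7]},{"dp":[14,-2.8,0],"twist":[0,0,-11]},{"dp":[19,-3.8,0],"twist":[0,0,-15]},{"dp":[24,-4.8,0],"twist":[0,0,-19]},{"dp":[29,-5.8,1],"twist":[0,0,-23]},{"dp":[34,-6.8,3],"twist":[0,0,-27]},{"dp":[38,-7.6,5],"twist":[0,0,-27.6]}]' 0.75
python3 -m handwheel '[{"dp":[1,0,3],"twist":[0,0,0]},{"dp":[1,0,5],"twist":[0,0,0]},{"dp":[1,0,5],"twist":[0,0,0]},{"dp":[1,0,5],"twist":[0,0,0]}]'
python3 - <<'E'
from h import *
go(.488,.184,.041,108.8)
E
```

```text
t: 14.25
position: [0.4903, 0.149, 0.2581]
ee_rot: [180.0, -0.0, 108.9]
force: [1.2, 0.1, -0.2]
finger_gap: 0.749
finger_force: 0.0
t: 14.65
position: [0.4872, 0.1562, 0.2084]
ee_rot: [-179.9, -0.0, 108.8]
force: [0.6, -0.1, 1.0]
finger_gap: 0.751
finger_force: 0.0
dp [ 2.6   1.01 16.74] twist [-0.12 -0.02 -0.03] t 14.65
```

```bash
python3 -m handwheel '[{"dp":[2,0.8,3],"twist":[0,0,0]},{"dp":[2.6,1,6],"twist":[0,0,0]},{"dp":[2.6,1,8],"twist":[0,0,0]},{"dp":[2.6,1,10],"twist":[0,0,0]},{"dp":[2.6,1,12.5],"twist":[0,0,0]},{"dp":[2.6,1,15],"twist":[0,0,0]},{"dp":[2.6,1,16.5],"twist":[0,0,0]},{"dp":[2.6,1,16.7],"twist":[0,0,0]}]'
python3 -m handwheel '[{"dp":[0,0,0],"twist":[0,0,0]},{"dp":[0,0,0],"twist":[0,0,0]},{"dp":[0,0,0],"twist":[0,0,0]},{"dp":[0,0,0],"twist":[0,0,0]},{"dp":[0,0,0],"twist":[0,0,0]},{"dp":[0,0,0],"twist":[0,0,0]},{"dp":[0,0,0],"twist":[0,0,0]},{"dp":[0,0,0],"twist":[0,0,0]}]' 0 10
python3 -m handwheel '[{"dp":[0,0,0],"twist":[0,0,0]},{"dp":[0,0,0],"twist":[0,0,0]},{"dp":[0,0,0],"twist":[0,0,0]}]'
python3 - <<'E'
from h import *
o=np.array([.5084,.2348]); a=np.radians(18.8); Rm=np.array([[np.cos(a),-np.sin(a)],[np.sin(a),np.cos(a)]])
f=lambda th:o+Rm@np.array([110*np.sin(th-.33),62-110*np.cos(th-.33)])/1000
for t in(0,.1,.2,.3,.4,.5,.54): go(*f(t),.041,108.8)
E
```

```text
t: 15.45
position: [0.4883, 0.1836, 0.041]
ee_rot: [-179.9, -0.0, 108.7]
force: [0.2, -0.4, -0.6]
finger_gap: 0.745
finger_force: 0.0
t: 16.25
position: [0.4879, 0.1839, 0.042]
ee_rot: [-179.9, 0.0, 108.8]
force: [-5.5, -2.6, 6.1]
finger_gap: 0.269
finger_force: 10.0
t: 16.55
position: [0.4879, 0.1839, 0.0421]
ee_rot: [-179.9, 0.0, 108.8]
force: [-4.5, -2.8, 5.3]
finger_gap: 0.269
finger_force: 10.0
dp [-0.05  0.01  0.11] twist [-0.13  0.   -0.02] t 16.55
dp [-0.35  1.07  0.1 ] twist [-0.13  0.   -0.02] t 16.55
dp [-0.55  2.15  0.1 ] twist [-0.13  0.   -0.02] t 16.55
dp [-0.64  3.25  0.1 ] twist [-0.13  0.   -0.02] t 16.55
dp [-0.61  4.35  0.1 ] twist [-0.13  0.   -0.02] t 16.55
dp [-0.48  5.44  0.09] twist [-0.13  0.   -0.02] t 16.55
dp [-0.4   5.87  0.09] twist [-0.13  0.   -0.02] t 16.55
```

```bash
python3 -m handwheel '[{"dp":[-0.2,0.5,-0.1],"twist":[0,0,0]},{"dp":[-0.35,1.1,-0.1],"twist":[0,0,0]},{"dp":[-0.47,1.6,-0.1],"twist":[0,0,0]},{"dp":[-0.55,2.15,-0.1],"twist":[0,0,0]},{"dp":[-0.6,2.7,-0.1],"twist":[0,0,0]},{"dp":[-0.64,3.25,-0.1],"twist":[0,0,0]},{"dp":[-0.64,3.8,-0.1],"twist":[0,0,0]},{"dp":[-0.61,4.35,-0.1],"twist":[0,0,0]}]' - 20
python3 -m handwheel '[{"dp":[0.06,0.5,0],"twist":[0,0,0]},{"dp":[0.13,1.1,0],"twist":[0,0,0]},{"dp":[0.2,1.5,0],"twist":[0,0,0]},{"dp":[0.2,1.5,0],"twist":[0,0,0]},{"dp":[0.2,1.5,0],"twist":[0,0,0]},{"dp":[0.2,1.5,0],"twist":[0,0,0]},{"dp":[0.2,1.5,0],"twist":[0,0,0]},{"dp":[0.2,1.5,0],"twist":[0,0,0]}]'
python3 - <<'E'
from h import *
im,d,c,T=grab('scene'); im2,d2,c2,T2=grab('side'); cv2.imwrite('pics/end.png',np.hstack([im[90:420,60:460],im2[150:480,60:460]]))
p=env.observe()['position'][:2]; a=np.radians(18.8); q=np.array([[np.cos(a),np.sin(a)],[-np.sin(a),np.cos(a)]])@(p-[.5084,.2348]); print(q, 'angle',.33+np.arctan2(q[0],.062-q[1]),'r',np.hypot(q[0],.062-q[1]))
E
```

```text
t: 17.35
position: [0.5297, 0.1896, 0.0419]
ee_rot: [-179.6, 0.2, 108.8]
force: [-8.4, -11.0, 5.2]
finger_gap: 0.268
finger_force: 20.0
t: 18.15
position: [0.5434, 0.1965, 0.042]
ee_rot: [-179.6, 0.2, 108.8]
force: [-5.9, -10.5, 3.7]
finger_gap: 0.271
finger_force: 20.0
[ 0.02077218 -0.04757542] angle 0.5173466468999615 r 0.11152692609025287
```

View pics/end.png

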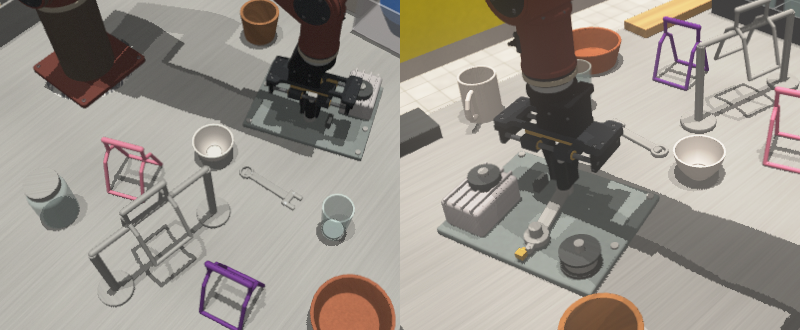

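The tensioner is at about 0.52 rad, well past the click and short of the stop, with the idler gripped. The guard hangs on the rail and the bystanders are in place, so I hand it in.

```bash
python3 -c "
from cell import env
print(env.finish_job())"
```

```text
the job is handed in; nothing more can be done
None
```

The job is handed in: the guard hangs astride the drying rail, released, and the fingers hold the tensioner back at about 0.52 rad, past the click at 0.33; the bowl, wrench and tumbler were not touched.

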